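# Clamp a test bar in the tensile tester's grips

## Robot

A 7-joint arm with a two-finger parallel gripper is mounted at the origin on the work surface. World frame = base frame: x ahead of the robot, y to its left, z up, the work surface at z = 0. Lengths are in m, angles in rad, forces in N, time in s.
With the tool pointing down it reaches from about 0.4 to 0.85 m from the base axis. Payload 10.4 kg.
Tool frame: the origin (TCP) lies midway between the tips of the shut fingers; the grasp point (between the pads) lies 19 mm behind it; z points along the fingers, y is the direction in which the jaws open and shut (so a half turn about z gives the same grasp; the last joint's range is limited). The gripper opens to 87 mm and grips with 3 to 60 N. Pads are 19 mm wide; open, the fingers measure 117 mm over their backs; the gripper's body (75 mm by 190 mm) begins 51 mm behind the grasp point.
Start: joints at [1.201, 0.332, -0.065, 1.46, 0.022, 1.35, -0.088], TCP at [0.212, -0.588, 0.223] pointing down, gripper open.
Joint ranges: [-2.6, 2.6], [-0.5, 2.12], [-1.47, 1.34], [0.16, 2.42], [-1.27, 4.41], [0.06, 2.06], [-2.6, 2.6]. Speed limits (rad/s): [2.22, 2.22, 2.79, 2.79, 3.14, 3.14, 3.14].

## Interface

Orientations are given as a unit quaternion [x, y, z, w].
In Python, from cell import observe, vision, hand_in gives the robot as it stands.
- The arm moves only by the tool arm_command, never from a script. Its argument "series" is a list of rows, each a list of 5 numbers: the gripper command: -1 is shut, 1 is fully open, values between are in proportion, then the shift along the tool's x, y, z in m, then the turn about the tool's z in rad. A call has 1 to 8 rows; each row shifts and turns the commanded pose from where the row before left it, along the tool's axes as they then stand; what a row does not reach is not made up. A row lasts 1/8 s, in which the tool goes at most 62.5 mm and 10.7 degrees, less where a joint would pass 70% of its speed; a pose out of reach is approached as far as the arm can. A call is refused whole if a number of a shift passes 0.0625 or a number of a turn 0.188, either way. A call with a gripper value outside its range is refused whole. The fingers move at their own pace and stop on an object; "force" is the grip in N (left out, the last holds). Time passes only in rows, so rows that do not move let the fingers close. It gives the time, the measured TCP pose, the force and the opening at its end, in the units of the state.
- observe(): the state, without advancing time (a new reading comes with each control period).
- vision.snapshot(name): name is "scene" or "top" or "wrist"; returns a dict with "pixels" (400x640x3 uint8, red, green, blue), "vertical_fov" (degrees; the focal length in pixels is half the picture's height over the tangent of half this angle, whatever the lens; pixels are square), "cx", "cy" (the principal point, pixels), "origin" and "rotation" of the camera in the world. Camera axes: x right, y down, z forward; pixel columns grow to the right and rows downward; lengths in m; the calibration is good to about 2 mm. A picture is of the moment at which its call begins. There is no depth.
- hand_in(): hands the job in, once; it reports no verdict.
Trained networks look in a picture, given as the dict that the camera call returned (one of the last four; its "shot" number tells which), for a name from the list of things; names that differ only in an ending like _2 or _b are one class to them, and where a whole thing is asked for, a point or a joint stands for the part that bears it (a point fixed in the world has none). Each returns a list of dicts, best first, with "score" (0 to 1); they miss things now and then, are a little off and sometimes report something else, mostly with a low value. They report only what shows in the picture. A call takes as long as a camera call.
- vision.look_for(thing, picture): "centre" ([x, y, z] in m, in the coordinates of the camera as it stood for that picture, good to about 4 mm: the middle of the surface that is visible of it).
The state is a dict: "time": time; "joint_pos": joint angles; "qvel": joint speeds; "effort": joint torques, N m; "tool_pos": TCP position; "eef_rot": TCP orientation; "ft_force": force on the tool from outside, world axes, zero at the start; "wrist_torque": the same for the moment, N m; "gripper_width": finger opening in m.
Only numpy, scipy, OpenCV 4.12 (cv2) and the standard library are available. Lean on these libraries where they do the work, as an engineer would, in place of code of your own. Each camera call takes 0.05 s, during which the arm holds its last target.

## Task

A plastic test bar lies loose in the two open grips of the horizontal tensile tester. Clamp it ready for the test: with a fingertip, push the handle of each grip's black clamping lever round clockwise (seen from above) until the lever is fully home against its stop and the jaw presses on the bar. Nothing is to be picked up: the bar must stay where it lies, and the check weight, caliper and hex key are left alone.

Things in the scene. Friction and masses are not known exactly. Their poses are not given: they have to be found in the camera images.
- tester: Fixed tensile tester: white case 210 x 560 mm with a silver deck 91 mm above the bench. Two dark C-shaped grips, 155 mm apart, tops 189 mm above the bench; other parts below 166 mm. Origin: centre of its underside, on the bench. Its y axis is the pull axis, from the right grip (on a silver S-shaped load cell) to the left grip (on a silver carriage); x points to its back. Yaw within 0.25 rad.
- left_pivot (a point): Point on the vertical axis of the left grip's lever (the grip at the tester's +y end), fixed, 215 mm above the bench, at handle height.
- right_pivot (a point): The same for the right grip's lever (the grip at the tester's -y end, next to the load cell).
- left_handle (a point): Place to push on the left lever: centre of its thick handle, 63 mm from the axis, 215 mm above the bench. Black clamping lever: hub 26 mm wide, top 217 mm above the bench, and one arm 11 mm thick that thickens, 46 to 80 mm from the axis, into a round handle 15 mm thick, underside 207 mm above the bench; its far end is 87 mm from the axis.
- right_handle (a point): The same point on the right lever, which is identical.
- left_lever (a joint): Left lever's angle, rad, growing clockwise seen from above: 0 fully open, 2.0 home on a rigid stop. At 2.0 the arm points outwards along the pull axis (tester's +y); at 0 it points 2.0 rad counter-clockwise of that, to the tester's front (-x). Starts at 0 to 0.7. Needs 2 to 4 N at the handle, stays where it is left, lowers the jaw 1.6 mm per rad.
- right_lever (a joint): The same for the right lever: at 2.0 the arm points outwards along the tester's -y; at 0 it points 2.0 rad counter-clockwise of that, towards the tester's back (+x). It too turns clockwise to close and starts between 0 and 0.7.
- left_jaw: Upper steel jaw of the left grip, 24 x 34 x 10 mm, under the bridge; origin at the centre of its underside. It moves down with the left lever and meets the bar when the lever is at about 1.75 rad.
- right_jaw: The same for the right grip.
- test_bar: Loose white plastic dumbbell bar, 170 mm long (its y axis), 4 mm thick, 20 mm wide at the ends and 10 mm in the middle, lying across both grips on their lower jaws, underside 150 mm above the bench; origin at the centre of its underside.
- check_weight: Steel check weight with a knob, 44 mm wide, 64 mm high, standing on the white drive cover at the tester's +y end (cover top 165 mm above the bench); origin at its underside. Not part of the job.
- caliper: Steel caliper 235 mm long lying on the bench in front of the tester; origin at its middle. Not part of the job.
- hex_key: L-shaped dark steel hex key, 100 mm by 30 mm, 8 mm thick, lying on the bench in front of the tester; origin at its long arm's middle. Not part of the job.

How it is judged:
At the end, for the whole second after the job is handed in: Both levers within 0.1 rad of their stops (over 1.9 of 2.0 rad), each jaw pressing the bar with more than 2 N, the bar at rest within 8 mm of where it lay (value of joint each of left_lever, right_lever above 1.9 rad and contact force between each of left_jaw, right_jaw and test_bar above 2 N and distance of test_bar from where it was at the start of the episode below 0.008 m and linear speed of test_bar below 0.01 m/s); the robot touches nothing.
It fails at once if the test bar is lifted, carried or shifted by more than 8 mm (distance of test_bar from where it was at the start of the episode above 0.008 m).
It fails at once if the check weight is moved more than 10 mm or lifted (distance of check_weight from where it was at the start of the episode above 0.01 m).
It fails at once if the caliper is moved more than 10 mm or lifted (distance of caliper from where it was at the start of the episode above 0.01 m).
It fails at once if the hex key is moved more than 10 mm or lifted (distance of hex_key from where it was at the start of the episode above 0.01 m).
It also fails if it takes over 58 s, if anything falls off the work surface, if the arm or the gripper's body presses on something with over 40 N, if the wrist force passes 120 N, or if a joint passes its speed limit or range.

## Working session

There is one attempt and no reset: what is moved stays moved. The work goes in short steps, Python scripts to look and compute and a tool call to move; the robot and the scene stay as the last step left them, time stands still between calls to the robot, and variables do not carry over. Pictures are saved under pics/ and viewed, and the job is handed in when it is done.

Besides the shell and the picture viewer there is one more tool, called as name([rows], argument=value, ...), one row to a line, values as JSON. arm_command: Moves the arm, as the interface text tells. Its arguments: {"type":"object","properties":{"series":{"type":"array"},"force":{"type":"number"}},"required":["series"]}

```bash
mkdir -p pics; ls
python3 - <<'E'
from cell import observe, vision
import cv2,numpy as np
s=observe();print(s)
for n in ["scene","top","wrist"]:
    p=vision.snapshot(n);cv2.imwrite(f"pics/{n}0.png",p["pixels"][:,:,::-1])
    R=np.array(p["rotation"]);o=np.array(p["origin"])
    print(n,p["shot"],p["vertical_fov"],p["cx"],p["cy"],o,R.tolist())
    if n!="wrist":
        for t in ["tester","left_pivot","right_pivot","left_handle","right_handle","left_lever","test_bar","left_jaw","check_weight","caliper","hex_key"]:
            try:
                for d in vision.look_for(t,p)[:2]: print(t,round(d["score"],2),np.round(R@np.array(d["centre"])+o,4))
            except Exception as e: print(t,e)
E
```

```text
pics
{'time': 0.0, 'joint_pos': array([ 1.20140412,  0.33284934, -0.06468911,  1.46092863,  0.02162092,
        1.34987981, -0.08851779]), 'qvel': array([-0.00010923,  0.00084315, -0.00023412, -0.00038973, -0.00055125,
       -0.00105981,  0.00150532]), 'effort': array([ 5.73586731e-04, -6.23251605e+01,  2.49020860e-02, -3.89902925e+01,
       -6.13761367e-02,  3.96398990e-02,  1.13788838e-04]), 'tool_pos': array([ 0.21228198, -0.58744715,  0.22177404]), 'eef_rot': array([ 9.85004532e-01,  1.72527112e-01, -1.60628486e-04, -6.65428159e-04]), 'ft_force': array([0.37497827, 0.68602264, 0.64556928]), 'wrist_torque': array([ 0.0225206 , -0.01775569,  0.01953816]), 'gripper_width': 0.08711772006392204}
scene 1 50.06781144743559 319.3740937500571 196.25054865810839 [ 1.14675026 -0.0267826   0.92206284] [0.7258945825134431, 0.5982062523408413, -0.22313212319134706, -0.2558092850896566]
tester matmul: Input operand 1 has a mismatch in its core dimension 0, with gufunc signature (n?,k),(k,m?)->(n?,m?) (size 3 is different from 4)
left_pivot matmul: Input operand 1 has a mismatch in its core di
[... 2426 characters left out ...]
ith gufunc signature (n?,k),(k,m?)->(n?,m?) (size 3 is different from 4)
check_weight matmul: Input operand 1 has a mismatch in its core dimension 0, with gufunc signature (n?,k),(k,m?)->(n?,m?) (size 3 is different from 4)
caliper matmul: Input operand 1 has a mismatch in its core dimension 0, with gufunc signature (n?,k),(k,m?)->(n?,m?) (size 3 is different from 4)
hex_key matmul: Input operand 1 has a mismatch in its core dimension 0, with gufunc signature (n?,k),(k,m?)->(n?,m?) (size 3 is different from 4)
wrist 3 59.54028758491072 318.6609466240256 199.4955971146964 [ 0.28628549 -0.56244653  0.38573235] [0.8102383808380588, -0.5681675085793254, -0.08274600778916137, 0.11769684195694946]
```

```bash
cat > h.py <<'E'
from cell import observe, vision
import cv2,numpy as np
from scipy.spatial.transform import Rotation as Ro
def cam(p): return Ro.from_quat(p["rotation"]).as_matrix(),np.array(p["origin"])
def find(t,p,k=2):
    R,o=cam(p)
    return [(round(d["score"],2),np.round(R@np.array(d["centre"])+o,4)) for d in vision.look_for(t,p)[:k]]
def proj(p,X):
    R,o=cam(p);c=R.T@(np.array(X,float)-o);f=200/np.tan(np.radians(p["vertical_fov"])/2)
    return np.array([p["cx"]+f*c[0]/c[2],p["cy"]+f*c[1]/c[2]])
def atz(p,u,v,z):
    R,o=cam(p);f=200/np.tan(np.radians(p["vertical_fov"])/2)
    d=R@np.array([(u-p["cx"])/f,(v-p["cy"])/f,1]);return o+d*(z-o[2])/d[2]
def snap(n,name):
    p=vision.snapshot(n);cv2.imwrite(f"pics/{name}.png",p["pixels"][:,:,::-1]);return p
E
python3 - <<'E'
from h import *
for n in ["scene","top"]:
    p=snap(n,n+"1")
    for t in ["tester","left_pivot","right_pivot","left_handle","right_handle","left_lever","right_lever","test_bar","check_weight","caliper","hex_key"]:
        print(n,t,[(a,b,proj(p,b).round()) for a,b in find(t,p)])
E
```

```text
scene tester [(0.69, array([0.6361, 0.008 , 0.0988]), array([299., 257.]))]
scene left_pivot [(0.59, array([0.6434, 0.0063, 0.0971]), array([299., 260.]))]
scene right_pivot [(0.91, array([0.6403, 0.0063, 0.1037]), array([299., 257.]))]
scene left_handle [(0.56, array([0.5724, 0.1007, 0.218 ]), array([334., 195.]))]
scene right_handle [(0.66, array([ 0.6233, -0.0544,  0.2182]), array([265., 225.]))]
scene left_lever [(0.62, array([0.5728, 0.1005, 0.2121]), array([334., 197.]))]
scene right_lever [(0.64, array([ 0.6199, -0.0479,  0.2186]), array([268., 223.])), (0.18, array([ 0.4255, -0.1093,  0.0099]), array([245., 215.]))]
scene test_bar [(0.64, array([0.5917, 0.0249, 0.154 ]), array([302., 225.]))]
scene check_weight [(0.61, array([0.6135, 0.2643, 0.2043]), array([413., 202.]))]
scene caliper [(0.6, array([0.404 , 0.1395, 0.0022]), array([335., 197.]))]
scene hex_key [(0.5, array([ 0.4259, -0.1085,  0.0066]), array([246., 216.])), (0.46, array([0.5728, 0.1018, 0.2175]), array([335., 195.]))]
top tester [(0.97, array([0.5754, 0.0152, 0.1092]), array([341., 166.])), (0.3, array([0.55
[... 193 characters left out ...]
62.]))]
top left_handle [(0.75, array([0.5489, 0.1009, 0.2167]), array([297., 173.]))]
top right_handle [(0.74, array([ 0.6251, -0.0467,  0.2213]), array([381., 131.]))]
top left_lever [(0.78, array([0.5497, 0.0992, 0.2189]), array([298., 172.]))]
top right_lever [(0.93, array([ 0.619 , -0.0527,  0.2178]), array([384., 135.])), (0.75, array([0.5799, 0.0169, 0.1073]), array([340., 164.]))]
top test_bar [(0.72, array([0.5905, 0.0161, 0.1587]), array([343., 155.]))]
top check_weight [(0.75, array([0.604 , 0.2651, 0.2066]), array([206., 141.]))]
top caliper [(0.82, array([0.4054, 0.1317, 0.004 ]), array([284., 248.]))]
top hex_key [(0.67, array([ 0.422 , -0.1035,  0.0035]), array([392., 242.]))]
```

View pics/top0.png

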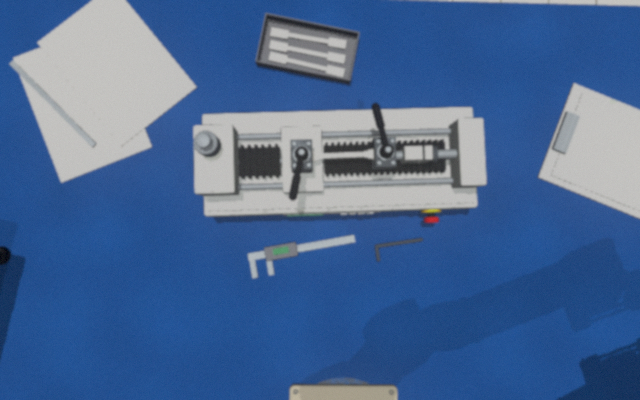

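View pics/scene0.png

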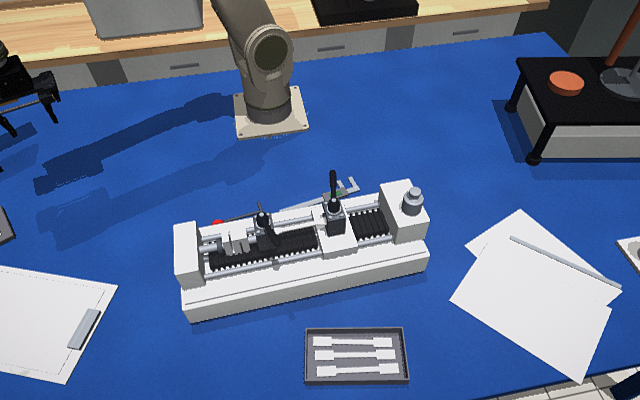

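The top view shows the left lever with its hub at about (301,153) and handle end at (293,197). The right hub is at (387,151) with its end at (376,106). Next I zoom in to measure both.

Run:
```python
from h import *
p=snap("top","top2")
im=p["pixels"][90:215,190:480,::-1]
cv2.imwrite("pics/top2z.png",cv2.resize(im,None,fx=2.75,fy=2.75,interpolation=cv2.INTER_CUBIC))
g=p["pixels"].max(axis=2)
for nm,(u,v),(a,b) in [("L",(301,153),(293,197)),("R",(387,151),(376,106))]:
    P=atz(p,u,v,.215);E=atz(p,a,b,.215);d=E-P
    print(nm,P.round(4),E.round(4),np.hypot(*d[:2]),np.arctan2(d[1],d[0]))
# tester edges: case corners at z=.. ends
a=atz(p,301,153,.215);b=atz(p,387,151,.215);d=a-b;print("sep",np.linalg.norm(d),"yaw",np.arctan2(-d[0],d[1]))
```

```text
L [0.5846 0.0942 0.215 ] [0.506  0.1073 0.215 ] 0.07971143645441224 2.977034556035341
R [ 0.5906 -0.0594  0.215 ] [ 0.6717 -0.0392  0.215 ] 0.08354148519859704 0.24471434513218582
sep 0.1537856544420008 yaw 0.039208958886333176
```

View pics/top2z.png

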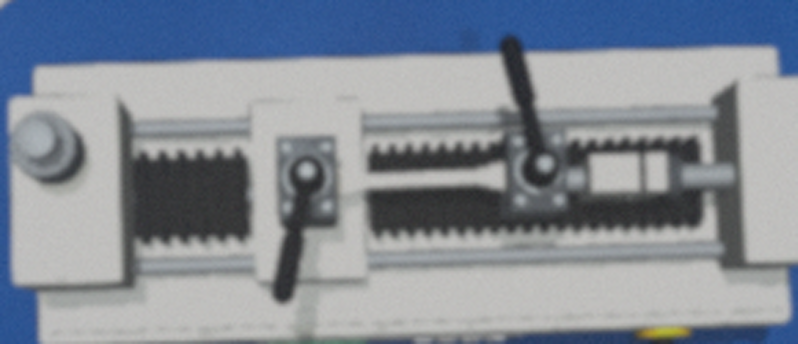

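```bash
cat >> h.py <<'E'
PL=None
def state():
    s=observe();R=Ro.from_quat(s["eef_rot"]).as_matrix();return s,R,np.arctan2(R[1,0],R[0,0])
PV={"L":np.array([.5844,.0932]),"R":np.array([.5915,-.0590])}
def goal(side,al,z,r=.063,back=.017):
    u=np.array([np.cos(al),np.sin(al)]);t=np.array([u[1],-u[0]])
    return np.r_[PV[side]+r*u-back*t,z], al-np.pi/2 if side=="L" else al+np.pi/2
def delta(g,psi):
    s,R,ps=state();d=R.T@(g-s["tool_pos"])
    print("t",round(s["time"],2),"pos",s["tool_pos"].round(4),"psi",round(ps,3),"F",s["ft_force"].round(1),"j",s["joint_pos"].round(2))
    print("goal",g.round(4),round(psi,3),"-> shift mm",(d*1e3).round(1),"turn",round(-(psi-ps),3))
E
python3 - <<'E'
from h import *
p=snap("top","top3");q=snap("scene","scene3")
for nm,(u,v),(a,b) in [("L",(301.6,153.3),(292.5,198)),("R",(386.7,150.4),(375.1,104.6))]:
    P=atz(p,u,v,.217);E=atz(p,a,b,.215);d=E-P
    print(nm,P.round(4),E.round(4),np.hypot(*d[:2]),np.arctan2(d[1],d[0]),proj(q,P),proj(q,E))
im=q["pixels"][160:270,200:440,::-1]
cv2.imwrite("pics/scene3z.png",cv2.resize(im,None,fx=3.3,fy=3.3,interpolation=cv2.INTER_CUBIC))
delta(*goal("L",2.98,.27,back=.035))
E
```

```text
L [0.5838 0.0931 0.217 ] [0.5042 0.1081 0.215 ] 0.08101657481356458 2.9551186918190306 [331.822033   199.56063408] [331.17303642 172.21626091]
R [ 0.5914 -0.0586  0.217 ] [ 0.6742 -0.0376  0.215 ] 0.0854262145168258 0.24864422312873696 [260.98793242 213.61019519] [275.95637854 245.43198143]
t 2.6 pos [ 0.2125 -0.5878  0.2226] psi 0.347 F [ 0.3 -0.2 -0. ] j [ 1.2   0.33 -0.06  1.46  0.02  1.35 -0.09]
goal [0.5166 0.0688 0.27  ] 1.409 -> shift mm [ 509.2 -514.1  -47.5] turn -1.062
```

View pics/scene3z.png

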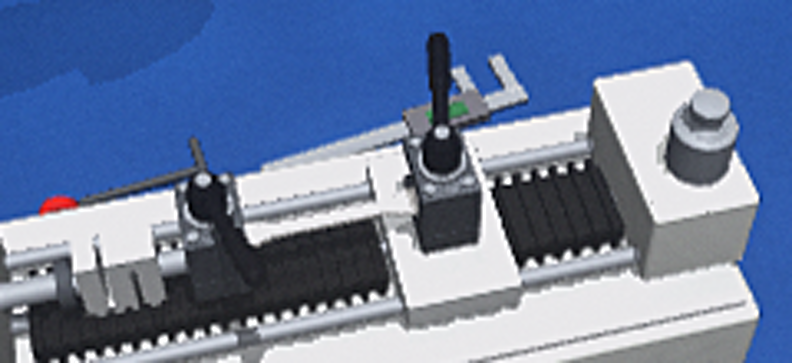

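Hub positions from both views agree within a few mm. I shut the gripper and move over to the left lever.

arm_command([
  [-1,0.02,-0.02,-0.02,0],
  [-1,0.04,-0.04,-0.02,0],
  [-1,0.045,-0.045,-0.008,0],
  [-1,0.045,-0.045,0,0],
  [-1,0.045,-0.045,0,0],
  [-1,0.045,-0.045,0,0],
  [-1,0.045,-0.045,0,0],
  [-1,0.045,-0.045,0,0],
], force=10)

```text
time: 3.6
tool_pos: [0.4081, -0.17, 0.2707]
eef_rot: [0.985, 0.172, 0.0, 0.001]
ft_force: [1.4, -0.0, -0.5]
gripper_width: 0.0153
```

arm_command([
  [-1,0.045,-0.045,0,0],
  [-1,0.045,-0.045,0,0],
  [-1,0.045,-0.045,0,0],
  [-1,0.03,-0.03,0,0],
  [-1,0.0,0.0,0,-0.17],
  [-1,0,0,0,-0.18],
  [-1,0,0,0,-0.18],
  [-1,0,0,0,-0.18],
])

```text
time: 4.6
tool_pos: [0.5052, 0.0363, 0.2704]
eef_rot: [0.862, 0.507, 0.0, 0.0]
ft_force: [-0.3, 0.6, 0.5]
gripper_width: 0.0008
```

arm_command([
  [-1,0,0,0,-0.18],
  [-1,0,0,0,-0.17],
  [-1,0,0,0,0],
  [-1,0,0,0,0],
])

```text
time: 5.1
tool_pos: [0.5052, 0.0362, 0.2704]
eef_rot: [0.764, 0.645, 0.0, 0.0]
ft_force: [0.5, -0.4, -1.0]
gripper_width: 0.0005
```

```bash
sed -i 's/^PV=.*/PV={"L":np.array([.584,.0955]),"R":np.array([.591,-.0592])}/' h.py
python3 - <<'E'
from h import *
delta(*goal("L",2.97,.27,back=.038))
E
```

```text
t 5.1 pos [0.5052 0.0362 0.2704] psi 1.403 F [ 0.5 -0.4 -1. ] j [ 0.59  0.11 -0.79  1.66  0.08  1.41 -0.39]
goal [0.5154 0.0688 0.27  ] 1.399 -> shift mm [33.9  4.6  0.4] turn 0.004
```

arm_command([
  [-1,0.025,0.005,0,0],
  [-1,0,0,0.03,0],
  [-1,0,0,0.03,0],
  [-1,0,0,0.007,0],
  [-1,0,0,0,0],
])

```text
time: 5.72
tool_pos: [0.5143, 0.0601, 0.2038]
eef_rot: [0.763, 0.646, 0.0, 0.0]
ft_force: [0.6, 0.5, 0.9]
gripper_width: 0.0005
```

Run:
```python
from h import *
p=snap("wrist","w4");q=snap("scene","s4")
delta(*goal("L",2.97,.203,back=.017))
im=q["pixels"][130:270,220:440,::-1]
im=cv2.resize(im,(628,400),interpolation=cv2.INTER_CUBIC)
cv2.imwrite("pics/s4z.png",im)
```

```text
t 5.83 pos [0.5148 0.0602 0.2046] psi 1.406 F [0.4 0.8 0.2] j [ 0.53  0.19 -0.81  1.73  0.14  1.28 -0.48]
goal [0.519  0.0895 0.203 ] 1.399 -> shift mm [29.6 -0.7  1.6] turn 0.007
```

View pics/s4z.png

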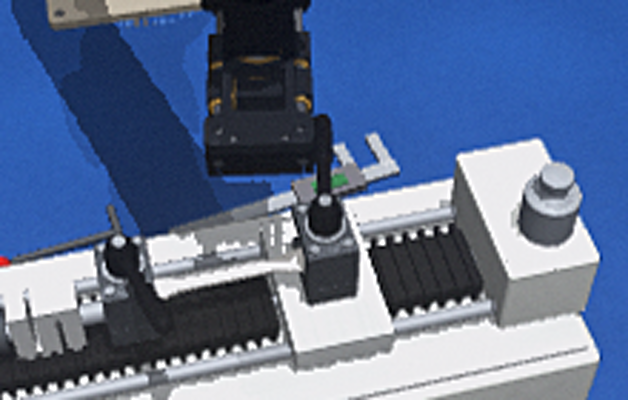

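View pics/w4.png

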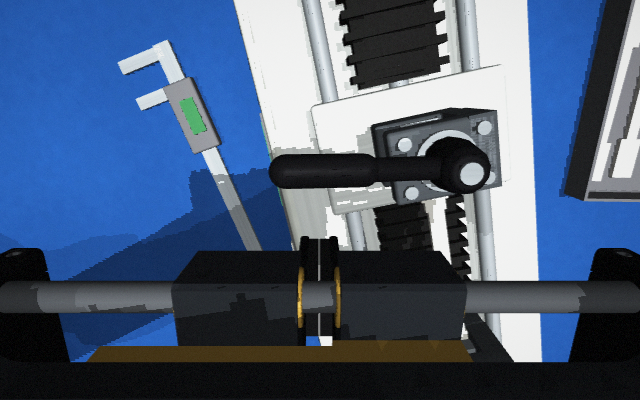

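The wrist view shows the shut fingertips at about (319,238). The handle lies ahead of them at (270–375,170), so they are lined up and I start pushing.

arm_command([
  [-1,0.01,0,0,0],
  [-1,0.01,0,0.001,0],
  [-1,0.005,0,0,0],
  [-1,0.005,0,0,0],
  [-1,0,0,0,0],
])

```text
time: 6.45
tool_pos: [0.519, 0.0899, 0.2023]
eef_rot: [0.763, 0.647, -0.0, -0.0]
ft_force: [-0.1, -0.9, -1.6]
gripper_width: 0.0007
```

Run:
```python
from h import *
p=snap("wrist","w5")
delta(*goal("L",2.97,.203,back=.017))
```

```text
t 6.5 pos [0.5191 0.0898 0.2023] psi 1.407 F [-0.2 -0.9 -0.8] j [ 0.48  0.22 -0.83  1.71  0.17  1.28 -0.55]
goal [0.519  0.0895 0.203 ] 1.399 -> shift mm [-0.3 -0.1 -0.7] turn 0.008
```

View pics/w5.png

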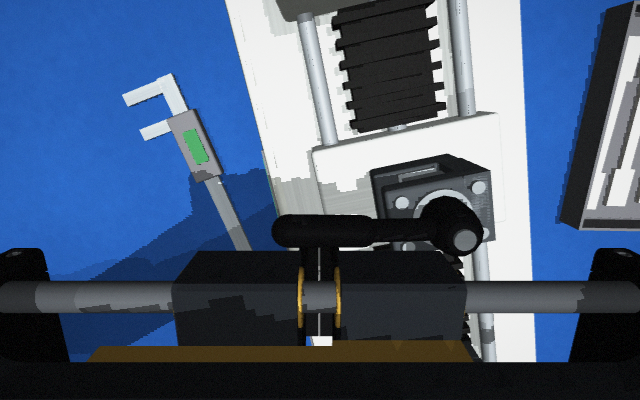

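arm_command([
  [-1,0.0077,-0.0016,0,0.12],
  [-1,0.0077,-0.0016,0,0.12],
  [-1,0.0077,-0.0016,0,0.12],
  [-1,0.0077,-0.0016,0,0.12],
])

```text
time: 7.0
tool_pos: [0.5235, 0.1199, 0.2023]
eef_rot: [0.896, 0.445, -0.0, 0.0]
ft_force: [0.2, -2.4, 0.4]
gripper_width: 0.0004
```

Run:
```python
from h import *
p=snap("wrist","w6")
delta(*goal("L",2.97-.48,.203,back=.017))
```

```text
t 7.05 pos [0.5236 0.121  0.2023] psi 0.917 F [-0.9 -2.4 -0.1] j [ 0.37  0.23 -0.78  1.69  0.17  1.29 -1.1 ]
goal [0.5236 0.1202 0.203 ] 0.919 -> shift mm [-0.6  0.5 -0.7] turn -0.002
```

View pics/w6.png

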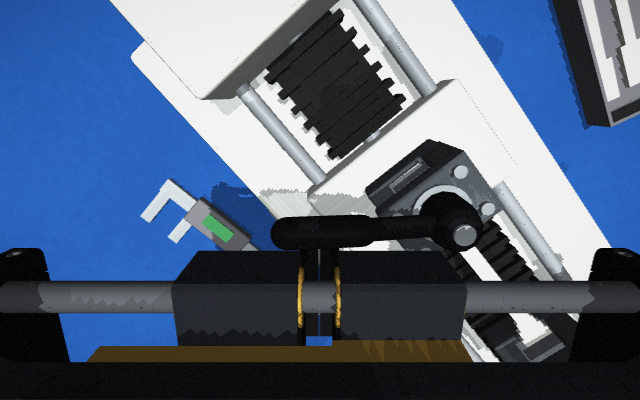

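The lever is following the finger, with about 2.5 N of push. I carry on round.

arm_command([
  [-1,0.0077,-0.0016,0,0.12],
  [-1,0.0077,-0.0016,0,0.12],
  [-1,0.0077,-0.0016,0,0.12],
  [-1,0.0077,-0.0016,0,0.12],
  [-1,0.0077,-0.0016,0,0.12],
  [-1,0.0077,-0.0016,0,0.12],
])

```text
time: 7.8
tool_pos: [0.5542, 0.1549, 0.2021]
eef_rot: [0.995, 0.102, -0.001, -0.0]
ft_force: [-2.6, 0.1, -0.4]
gripper_width: -0.0
```

arm_command([
  [-1,0.0039,-0.0009,0,0.06],
  [-1,0.0039,-0.0009,0,0.06],
])

```text
time: 8.05
tool_pos: [0.5615, 0.1582, 0.2021]
eef_rot: [0.999, 0.044, -0.001, -0.0]
ft_force: [-3.4, 1.1, 0.4]
gripper_width: 0.0006
```

Run:
```python
from h import *
p=snap("wrist","w7")
delta(*goal("L",1.65,.203,back=.017))
```

```text
t 8.1 pos [0.5618 0.1583 0.2022] psi 0.084 F [-2.2  1.7  1.1] j [ 0.19  0.32 -0.67  1.57  0.2   1.31 -1.99]
goal [0.5621 0.157  0.203 ] 0.079 -> shift mm [ 0.2  1.4 -0.8] turn 0.005
```

View pics/w7.png

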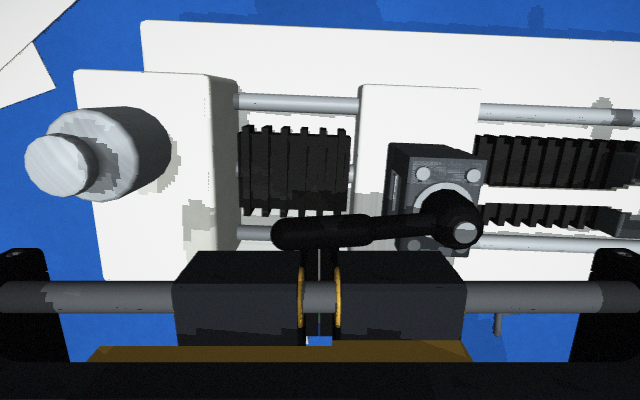

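Nearly home, and still only about 2–3 N. I push on in small straight steps, watching for the force to rise at the stop.

arm_command([
  [-1,0.002,0,0,0.03],
  [-1,0.002,0,0,0],
  [-1,0,0,0,0],
])

```text
time: 8.48
tool_pos: [0.5654, 0.1585, 0.2022]
eef_rot: [1.0, 0.029, -0.001, -0.0]
ft_force: [-4.3, 3.3, 0.5]
gripper_width: 0.0006
```

arm_command([
  [-1,0.002,0,0,0],
  [-1,0,0,0,0],
])

```text
time: 8.72
tool_pos: [0.5658, 0.1587, 0.202]
eef_rot: [1.0, 0.03, -0.002, 0.0]
ft_force: [-12.4, 1.5, 4.5]
gripper_width: 0.0006
```

arm_command([
  [-1,0.001,0,0,0],
  [-1,0,0,0,0],
])

```text
time: 8.98
tool_pos: [0.5659, 0.1587, 0.202]
eef_rot: [1.0, 0.03, -0.003, 0.001]
ft_force: [-17.6, 0.2, 6.9]
gripper_width: 0.0003
```

Run:
```python
from h import *
p=snap("wrist","w8")
delta(*goal("L",1.61,.203,back=.017))
```

```text
t 9.03 pos [0.5659 0.1587 0.2019] psi 0.059 F [-17.8  -0.1   7.2] j [ 0.18  0.34 -0.66  1.56  0.21  1.32 -2.01]
goal [0.5645 0.1578 0.203 ] 0.039 -> shift mm [-1.4  0.8 -1.1] turn 0.02
```

View pics/w8.png

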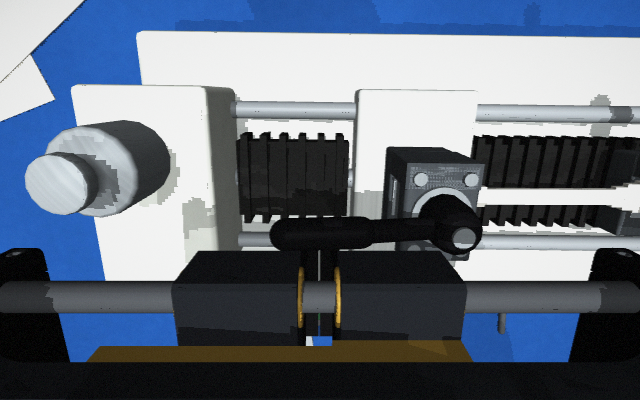

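The force rose about 5 N per mm with no further travel, so the left lever is on its stop. I back off, rise and go to the right lever.

arm_command([
  [-1,-0.005,0,0,0],
  [-1,-0.03,0,0,0],
  [-1,0,0,-0.04,0],
  [-1,0,0,-0.04,0],
  [-1,0,0,0,-0.18],
  [-1,0,0,0,-0.18],
  [-1,0,0,0,-0.18],
  [-1,0,0,0,-0.18],
])

```text
time: 10.02
tool_pos: [0.5346, 0.1556, 0.2826]
eef_rot: [0.924, 0.381, 0.001, 0.001]
ft_force: [-0.2, -0.3, 0.2]
gripper_width: 0.0004
```

arm_command([
  [-1,0,0,0,-0.18],
  [-1,0,0,0,-0.18],
  [-1,0,0,0,-0.18],
  [-1,0,0,0,-0.18],
  [-1,0,0,0,-0.18],
  [-1,0,0,0,-0.14],
  [-1,0,0,0,0],
])

```text
time: 10.9
tool_pos: [0.5345, 0.1557, 0.2824]
eef_rot: [0.615, 0.788, 0.0, 0.0]
ft_force: [0.9, -0.2, -0.3]
gripper_width: 0.0001
```

Run:
```python
from h import *
q=snap("top","t9")
delta(*goal("R",.246,.27,back=.045))
cv2.imwrite("pics/t9z.png",cv2.resize(q["pixels"][90:215,190:480,::-1],None,fx=2.75,fy=2.75,interpolation=cv2.INTER_CUBIC))
```

```text
t 10.95 pos [0.5344 0.1558 0.2824] psi 1.813 F [ 0.6  0.7 -0.6] j [ 0.39  0.26 -0.9   1.51  0.2   1.46 -0.27]
goal [ 6.411e-01 -2.000e-04  2.700e-01] 1.817 -> shift mm [-177.    66.1   12.6] turn -0.003
```

View pics/t9z.png

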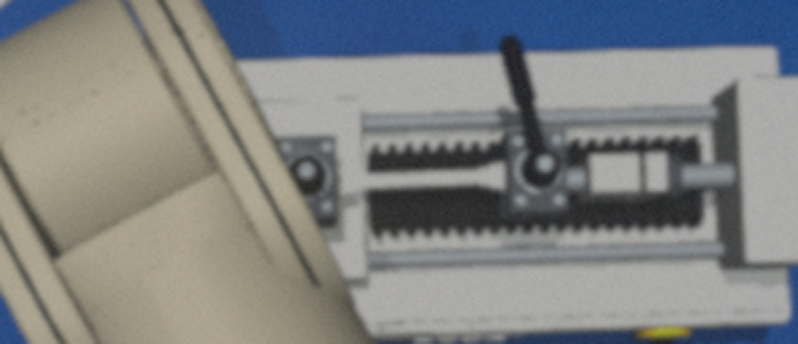

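arm_command([
  [-1,-0.044,0.0165,0,0],
  [-1,-0.044,0.0165,0,0],
  [-1,-0.044,0.0165,0,0],
  [-1,-0.044,0.0165,0,0],
  [-1,0,0,0.03,0],
  [-1,0,0,0.03,0],
  [-1,0,0,0.019,0],
  [-1,0,0,0,0],
])

```text
time: 11.95
tool_pos: [0.6403, 0.0014, 0.2023]
eef_rot: [0.616, 0.788, -0.001, -0.001]
ft_force: [-0.4, 0.4, -0.5]
gripper_width: 0.0007
```

Run:
```python
from h import *
p=snap("wrist","w10")
delta(*goal("R",.246,.203,back=.017))
```

```text
t 12.0 pos [0.6409 0.0016 0.2037] psi 1.816 F [-0.1  0.1  1.1] j [ 0.48  0.49 -0.78  1.41  0.34  1.38 -0.05]
goal [ 0.648  -0.0274  0.203 ] 1.817 -> shift mm [-29.8  -0.2   0.7] turn -0.001
```

View pics/w10.png

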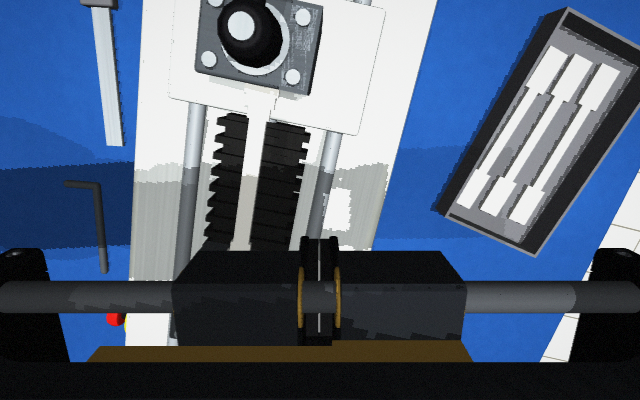

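The right lever is hidden behind the gripper in this view, so I approach by force.

arm_command([
  [-1,-0.01,0,0,0],
  [-1,-0.01,0,0,0],
  [-1,-0.005,0,0,0],
  [-1,-0.004,0,0,0],
  [-1,0,0,0,0],
])

```text
time: 12.62
tool_pos: [0.648, -0.0265, 0.2035]
eef_rot: [0.615, 0.788, 0.0, 0.0]
ft_force: [0.1, -0.0, -0.0]
gripper_width: 0.0001
```

arm_command([
  [-1,-0.0077,0.0016,0,0.12],
  [-1,-0.0077,0.0016,0,0.12],
  [-1,-0.0077,0.0016,0,0.12],
  [-1,-0.0077,0.0016,0,0.12],
])

```text
time: 13.12
tool_pos: [0.6566, -0.0557, 0.2035]
eef_rot: [0.786, 0.619, 0.001, 0.0]
ft_force: [2.6, 2.1, 0.2]
gripper_width: 0.0003
```

Run:
```python
from h import *
p=snap("top","t11");q=snap("scene","s11")
delta(*goal("R",.246-.48,.203,back=.017))
a=cv2.resize(p["pixels"][90:215,290:480,::-1],(600,395));b=cv2.resize(q["pixels"][160:270,180:440,::-1],(780,330))
cv2.imwrite("pics/t11z.png",a);cv2.imwrite("pics/s11z.png",b)
```

```text
t 13.22 pos [ 0.6564 -0.0569  0.2034] psi 1.335 F [0.3 1.2 0.1] j [ 0.49  0.5  -0.67  1.36  0.31  1.39 -0.41]
goal [ 0.6562 -0.0573  0.203 ] 1.337 -> shift mm [-0.4 -0.1  0.4] turn -0.002
```

View pics/t11z.png

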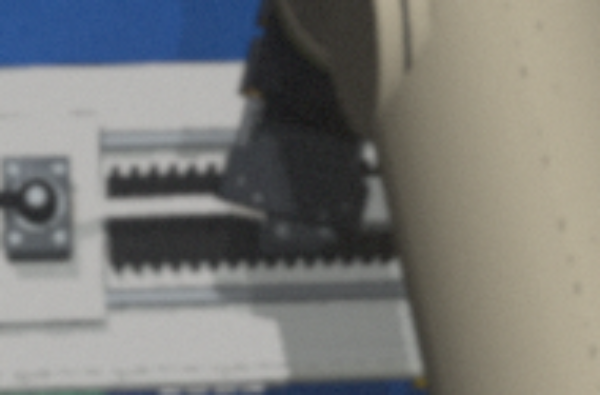

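View pics/s11z.png

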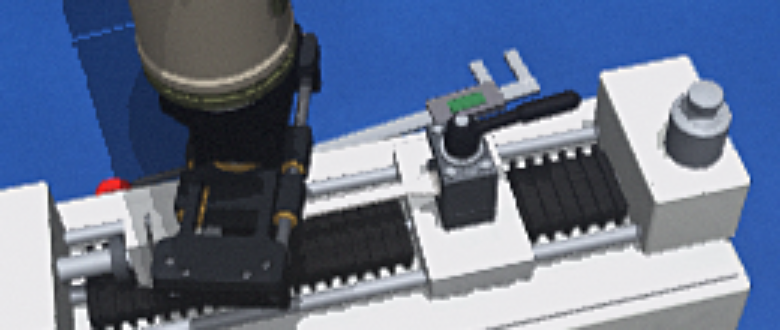

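Contact holds at about 2–3 N, and the scene view shows the left lever pointing outwards along the pull axis. I continue on the right.

arm_command([
  [-1,-0.0077,0.0016,0,0.12],
  [-1,-0.0077,0.0016,0,0.12],
  [-1,-0.0077,0.0016,0,0.12],
  [-1,-0.0077,0.0016,0,0.12],
])

```text
time: 13.72
tool_pos: [0.65, -0.0863, 0.2034]
eef_rot: [0.91, 0.415, 0.0, -0.0]
ft_force: [2.3, 1.8, -1.0]
gripper_width: 0.0006
```

arm_command([
  [-1,-0.0077,0.0016,0,0.12],
  [-1,-0.0077,0.0016,0,0.12],
  [-1,-0.0077,0.0016,0,0.12],
  [-1,-0.0077,0.0016,0,0.12],
])

```text
time: 14.22
tool_pos: [0.63, -0.1103, 0.2034]
eef_rot: [0.982, 0.187, 0.0, -0.0]
ft_force: [1.7, 2.6, -0.2]
gripper_width: 0.0002
```

arm_command([
  [-1,-0.0077,0.0016,0,0.12],
  [-1,-0.0077,0.0016,0,0.12],
])

```text
time: 14.48
tool_pos: [0.6165, -0.1177, 0.2034]
eef_rot: [0.998, 0.069, 0.0, -0.0]
ft_force: [3.7, 3.4, -0.2]
gripper_width: 0.0006
```

Run:
```python
from h import *
delta(*goal("R",-1.434,.203,back=.017))
```

```text
t 14.47 pos [ 0.6165 -0.1177  0.2034] psi 0.137 F [ 3.7  3.4 -0.2] j [ 0.47  0.39 -0.46  1.46  0.17  1.33 -1.44]
goal [ 0.6164 -0.1193  0.203 ] 0.137 -> shift mm [-0.3  1.5  0.4] turn 0.0
```

arm_command([
  [-1,-0.003,0.001,0,0.05],
  [-1,-0.003,0,0,0.04],
  [-1,0,0,0,0],
])

```text
time: 14.85
tool_pos: [0.6142, -0.1191, 0.2039]
eef_rot: [1.0, 0.026, 0.004, -0.0]
ft_force: [20.7, 0.6, -8.4]
gripper_width: 0.0005
```

arm_command([
  [-1,-0.002,0,0,0],
  [-1,0,0,0,0],
])

```text
time: 15.1
tool_pos: [0.6139, -0.1191, 0.2041]
eef_rot: [1.0, 0.026, 0.006, -0.0]
ft_force: [30.4, 0.7, -12.7]
gripper_width: 0.0006
```

arm_command([
  [-1,-0.002,0,0,0],
  [-1,0,0,0,0],
])

```text
time: 15.35
tool_pos: [0.6135, -0.1191, 0.2043]
eef_rot: [1.0, 0.026, 0.008, -0.0]
ft_force: [38.7, -0.2, -17.2]
gripper_width: 0.0003
```

Force rises with no travel: the stop, or possibly something else. I back off and check by picture.

arm_command([
  [-1,0.006,0,0,0],
  [-1,0.03,0,0,0],
  [-1,0,0,-0.05,0],
  [-1,0,0,-0.05,0],
  [-1,0,0,0,0],
])

```text
time: 15.98
tool_pos: [0.6438, -0.1186, 0.3079]
eef_rot: [1.0, 0.025, 0.003, 0.001]
ft_force: [-0.3, 0.6, -0.2]
gripper_width: 0.0005
```

arm_command([
  [-1,0,0.06,-0.03,0],
  [-1,0,0.06,-0.03,0],
  [-1,0,0.06,0,0],
  [-1,0,0.06,0,0],
  [-1,0,0.06,0,0],
  [-1,0,0.06,0,0],
  [-1,0,0,0,0],
])

```text
time: 16.85
tool_pos: [0.6589, -0.4667, 0.3532]
eef_rot: [1.0, 0.022, -0.003, -0.001]
ft_force: [0.9, 0.9, -1.0]
gripper_width: 0.0008
```

Run:
```python
from h import *
p=snap("top","t13");q=snap("scene","s13")
delta(*goal("R",-1.531,.203,back=.017))
a=cv2.resize(p["pixels"][90:215,190:480,::-1],None,fx=2.75,fy=2.75,interpolation=cv2.INTER_CUBIC);b=cv2.resize(q["pixels"][160:270,180:440,::-1],None,fx=3,fy=3,interpolation=cv2.INTER_CUBIC)
cv2.imwrite("pics/t13z.png",a);cv2.imwrite("pics/s13z.png",b)
for t in ["test_bar","check_weight","caliper","hex_key"]: print(t,find(t,p,1),find(t,q,1))
```

```text
t 16.95 pos [ 0.6597 -0.4623  0.3573] psi 0.048 F [-0.4  0.4  0.3] j [ 0.62  0.88 -0.29  0.35  0.24  1.93 -1.01]
goal [ 0.6105 -0.1215  0.203 ] 0.04 -> shift mm [ -32.5 -342.4  155.3] turn 0.008
test_bar [(0.6, array([0.5909, 0.0213, 0.155 ]))] [(0.53, array([0.5938, 0.0231, 0.1547]))]
check_weight [(0.72, array([0.6002, 0.261 , 0.2063]))] [(0.75, array([0.6167, 0.2634, 0.2043]))]
caliper [(0.75, array([0.4046, 0.1324, 0.0071]))] [(0.56, array([0.4019, 0.1356, 0.0029]))]
hex_key [(0.49, array([ 0.4181, -0.1022,  0.0053]))] [(0.54, array([ 0.4214, -0.0855,  0.0079]))]
```

View pics/t13z.png

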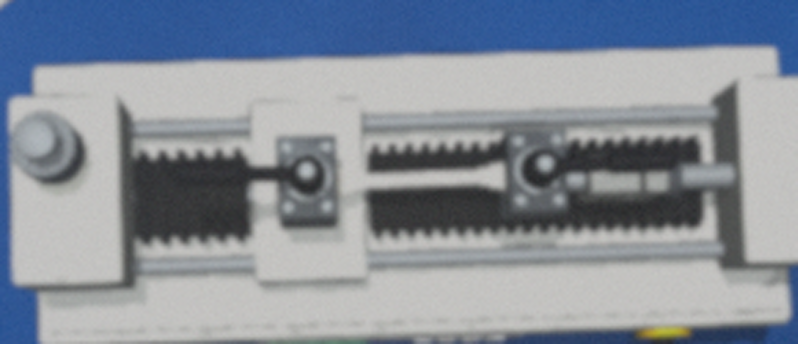

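View pics/s13z.png

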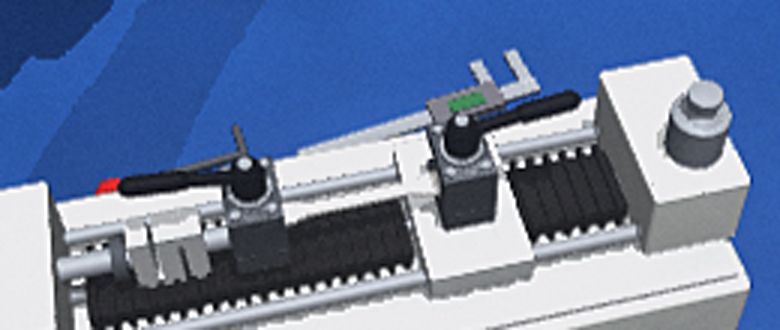

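Both levers now point outwards in the scene view: right from (247,172) to (108,188), left from (460,125) to (578,99). I work out their angles against the pull axis.

Run:
```python
from h import *
p=snap("top","t14");q=snap("scene","s14")
# handle centre line tips via scene
for nm,tip in [("L",(576,100)),("R",(112,187))]:
    E=atz(q,180+tip[0]/3,160+tip[1]/3,.215); d=E[:2]-PV[nm]; print(nm,E.round(4),np.hypot(*d),np.arctan2(d[1],d[0]))
H={k:PV[k] for k in PV}
for nm,home in [("L",1.61),("R",-1.531)]:
    for q_ in (2.0,1.9):
        al=home+2-q_; u=np.array([np.cos(al),np.sin(al)])
        print(nm,q_,"top",(proj(p,np.r_[PV[nm]+.085*u,.215])-[190,90])*2.75,"scene",(proj(q,np.r_[PV[nm]+.085*u,.215])-[180,160])*3)
a=p["pixels"][120:190,230:440,::-1]
a=cv2.convertScaleAbs(a,alpha=2.2,beta=0);cv2.imwrite("pics/t14z.png",cv2.resize(a,None,fx=3.8,fy=3.8,interpolation=cv2.INTER_CUBIC))
```

```text
L [0.5825 0.1817 0.215 ] 0.08616729211146389 1.5885703107439995
R [ 0.5945 -0.1491  0.215 ] 0.08992167396469368 -1.5316264980993444
L 2.0 top [171.5287771  177.21445148] scene [573.69622891  98.37891546]
L 1.9 top [172.45436391 190.26790331] scene [569.62028746  89.757748  ]
R 2.0 top [671.10152907 164.09406493] scene [119.23084472 185.69064922]
R 1.9 top [669.94104586 151.19601639] scene [120.83206219 195.35725029]
```

View pics/t14z.png

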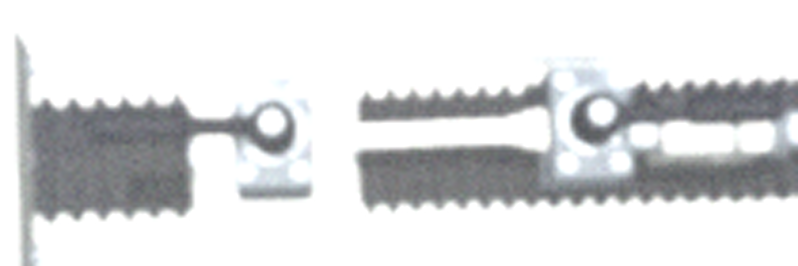

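The right lever's dark edge over the load cell in the top view, and its tip at (112,187) in the scene view, fit about 1.98–1.99 rad. The left lever fits about 2.0 rad. I hand in.

```bash
python3 -c "
from cell import hand_in,observe
print(observe()['ft_force'].round(1));print(hand_in())"
```

```text
[-0.1 -0.6  1.1]
the job is handed in; nothing more can be done
None
```

I pushed both clamping levers clockwise with the shut fingertips until they stopped, moved the arm clear, and handed the job in at about 17 s of the 58 s allowed.

- **At the stops:** the left lever held at about 18 N of push and the right at about 39 N, with almost no further travel. The right one stopped about 3.5 mm before my predicted position, which I put down to a small error in where I had placed its pivot.
- **Final lever angles:** in the last pictures the left lever looks fully home, about 2.0 rad. The right reads about 1.98–1.99 rad in both camera views. Both are above the 1.9 rad needed.
- **Bar and loose items:** the bar sits at the same pixels in the top view, and I saw no shift of the weight or caliper. The networks' readings moved by a few mm. The largest was the hex key, which read 23 mm away in the scene view but only about 4 mm in the top view. I did not resolve that difference. The arm never went below about 0.2 m, so I take it as a detection error.
- **Not measured:** the jaw force on the bar could not be read directly. I infer it from the levers being at their stops, which is past the 1.75 rad where the jaws meet the bar.

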